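Fit the drill chuck in the tilted spindle and clamp it

TASK

Take the drill chuck (the one with the blunt round nose and three jaws, not the pointed centre) out of the wooden rack and fit it in the tilted spindle of the bench drilling head: guide its tapered shank all the way home, still in the grip, with the slots of its flange over the spindle's two drive dogs, rather than letting it drop in. Then let go of it and throw the clamp lever over to its far stop. Leave the pointed centre in its hole and the other things on the bench where they are.

Things in the scene. Friction and masses are not known exactly. Their poses are not given: they have to be found in the camera images.
- chuck_collar (a point): Drill chuck (steel, 0.4-0.8 kg): centre of its square grip collar, 38 mm above the flange's underside. Collar 40 x 40 mm, 36 mm tall, from 24 mm below this point (the flange's top face) to 12 mm above; then a blunt round nose 36 mm across, 23 mm tall, three jaws. Stands shank-down in a rack hole, turned any way. z: axis, shank to nose; x, y: square to the collar's faces.
- chuck_seat (a point): Centre of the drill chuck's flange underside; axes as chuck_collar. Flange 62 mm across, 14 mm thick, with two drive slots through its rim at +x and -x, each 16 mm wide and 10.5 mm deep from the rim. Below it the tapered shank: 60 mm long, 40 mm across at the flange, 21 mm at the end. In the rack this point is 80 mm above the bench. Fits either half turn round.
- centre_collar (a point): The pointed centre: same shank, flange and square collar as the drill chuck, but with a 40 mm tall pointed cone for a nose; stands in the other rack hole. Point and axes as for chuck_collar. It stays there.
- rack: Fixed wooden rack, 100 x 250 mm, 80 mm high, with two 44 mm holes 60 mm to either side of its centre along its own y; origin on the bench under its centre. The shanks hang in the holes with about 2 mm of play, the flanges lie on its top.
- spindle_nose (a point): Centre of the spindle's flat nose face, 190 mm above the bench, 72 mm across; tapered bore 63 mm deep, 42 mm at the mouth. z: out of the bore, 35 degrees from vertical, roughly towards the robot. Drive dogs on the face at +x and -x: 13 mm wide along y, 9 mm along x, 27.5 mm off axis, 9 mm high. Home: chuck_seat lies here, axes equal (or half a turn about z). Turn varies; braked.
- machine: The bench drilling head, fixed: green base 340 x 200 mm, grey motor behind. Origin on the bench; its x points horizontally from the spindle mouth towards the motor (away from the robot), z up. The spindle nose lies 40 mm towards -x of the origin, the clamp lever 145 mm to its -y and 40 mm to its -x side. The grey spindle housing (88 mm across) begins 12 mm below the nose face.
- clamp_lever (a joint): Angle of the clamp lever: starts between 0 and 0.2 (leaning towards the machine's -x, about 34 degrees before upright at 0), upright at 0.6, 1.1 at its far stop (leaning to the machine's +x). It turns about the machine's y axis, stays where it is left and needs about 2 N at the knob.
- lever_knob (a point): Centre of the black ball knob (28 mm across) at the end of the clamp lever's 12 mm round rod, 110 mm from the pivot.
- lever_pivot (a point): Pivot of the clamp lever, 110 mm above the bench, on top of a post 45 x 30 mm.
- bottle: bystander: brown glass bottle, 80 mm across, 200 mm tall; origin under its centre
- jar: bystander: clear jar with white cap, 84 mm across, 110 mm tall; origin under its centre
- bowl: bystander: shallow steel bowl, 120 mm across, 45 mm tall; origin under its centre
- brush: bystander: paint brush lying flat along its own x, about 25 mm high
- hammer: bystander: hammer lying flat along its own x, handle towards its -x, about 35 mm high
- offcut: bystander: dark wood offcut 150 x 60 x 30 mm, lying flat; origin under its centre
- leg: bystander: turned wooden furniture leg, standing, 56 mm across, 180 mm tall; origin under its centre
Not all that is in view belongs to the job. What is shaped like the part that bears chuck_collar but blue or purple is not meant.

How it is judged:
By the outcome, as a careful person would: the job done as asked, in the order asked, and still so for the second after the job is handed in, with the robot touching nothing.
It also fails if it takes over 48 s, if anything falls off the work surface, if the arm or the gripper's body presses on something with over 40 N, if the wrist force passes 120 N, or if a joint passes its speed limit or range.

ROBOT

A 6-joint arm with a two-finger parallel gripper is mounted at the origin on the work surface. World frame = base frame: x ahead of the robot, y to its left, z up, the work surface at z = 0. Lengths are in mm, angles in rad, forces in N, time in s.
With the tool pointing down it reaches from about 275 to 1000 mm from the base axis. Payload 8.4 kg.
Tool frame: the origin (TCP) lies on the centre line of the jaws, within the pads' length; the fingertips stand 17 mm ahead of it and the grasp point (between the pads) lies 2 mm behind it (r.tcp_to_tips is the z of the fingertips in the tool frame, in mm); z points along the fingers, y is the direction in which the jaws open and shut (so a half turn about z gives the same grasp; the last joint's range is limited). The gripper opens to 85 mm and grips with 20 to 120 N. Pads are 22 mm wide; open, the fingers measure 114 mm over their backs; the gripper's body (76 mm by 85 mm) begins 54 mm behind the grasp point. The pads swing forward as they close: fully open they stand 13 mm farther back than shut.
Start: joints at [-1.236, 0.353, 1.633, -0, 1.155, -0.002], TCP at [206.541, -589.889, 248.281] pointing down, gripper open.
Joint ranges: [-2.63, 2.63], [-0.92, 2.1], [0.06, 2.66], [-1.3, 4.44], [0, 2.69], [-3.02, 3.02]. Speed limits (rad/s): [2.22, 2.22, 2.79, 3.14, 3.14, 3.14].

INTERFACE

Orientations are given as [roll, pitch, yaw] about the fixed x, y, z axes, in that order (R = Rz(yaw) Ry(pitch) Rx(roll)).
In Python, from rig import r, cams, job gives the robot as it stands.
- The arm moves only by the tool drive_tool, never from a script. Its argument "deltas" is a list of rows, each a list of 4 numbers: the shift along the tool's x, y, z in cm, then the turn about the tool's z in rad. In form: [[x, y, z, roll], ...]. A call has 1 to 12 rows; each row shifts and turns the commanded pose from where the row before left it, along the tool's axes as they then stand; what a row does not reach is not made up. A row lasts 1/12 s, in which the tool goes at most 41.7 mm and 7.16 degrees, less where a joint would pass 70% of its speed; a pose out of reach is approached as far as the arm can. A call with a gripper value outside its range is refused whole. "jaw" is the closure, from 0 (fully open) to 1 (shut), set as the call begins (left out, the last holds). The fingers move at their own pace and stop on an object; "force" is the grip in N (left out, the last holds). Time passes only in rows, so rows that do not move let the fingers close. It gives the time, the measured TCP pose, the force and the opening at its end, in the units of the state.
- r.sense(): the state, without advancing time (a new reading comes with each control period).
- cams.grab_frame(name): name is "side" or "top"; returns (picture, depth): 420x560x3 uint8, red, green, blue; 420x560 float32, mm along the optical axis (not along the pixel's ray), 0 where there is no reading.
- cams.camera_params(name): a dict with "fx", "fy", "cx", "cy" (pixels), "k1" (the pictures are not rectified: a ray, as slopes to the right and down, at radius r is drawn at 1 + k1 r^2 times it, then the intrinsics apply), "R" (3x3) and "t" (3): a world point X has camera coordinates R X + t. Camera axes: x right, y down, z forward; pixel columns grow to the right and rows downward; lengths in mm; the calibration is good to about 2 mm. A picture is of the moment at which its call begins. camera_params takes no time and is no camera call.
- job.sign_off(): hands the job in, once; it reports no verdict.
The state is a dict: "clock": time; "qpos": joint angles; "qvel": joint speeds; "joint_efforts": joint torques, N m; "eef_pos": TCP position; "tcp_rot": TCP orientation; "contact_force": force on the tool from outside, world axes, zero at the start; "wrist_torque": the same for the moment, N m; "opening": opening from 0.0 (shut) to 1.0 (fully open).
Only numpy, scipy, OpenCV 4.12 (cv2) and the standard library are available. Lean on these libraries where they do the work, as an engineer would, in place of code of your own. Each camera call takes 0.05 s, during which the arm holds its last target. There are 200 camera calls.

## Working session

There is one attempt and no reset: what is moved stays moved. The work goes in short steps, Python scripts to look and compute and a tool call to move; the robot and the scene stay as the last step left them, time stands still between calls to the robot, and variables do not carry over. Pictures are saved under pics/ and viewed, about 8 in all and at most 12, crops included, and the job is handed in when it is done.

Besides the shell and the picture viewer there is one more tool, called after "Emit:" in YAML: its name, and indented under it one key for each argument. drive_tool: Moves the arm, as the interface text tells. Its arguments: {"type":"object","properties":{"deltas":{"type":"array"},"jaw":{"type":"number"},"force":{"type":"number"}},"required":["deltas"]}

```bash
ls; mkdir -p pics
python3 - <<'E'
from rig import r,cams,job
import cv2,numpy as np
for n in ("side","top"):
    p,d=cams.grab_frame(n); np.savez(f"{n}0.npz",p=p,d=d)
    cv2.imwrite(f"pics/{n}0.png",p[:,:,::-1])
    c=cams.camera_params(n); print(n,{k:np.round(v,4).tolist() for k,v in c.items()})
print(r.sense())
E
```

```text
pics
side {'fx': 450.2494, 'fy': 450.2494, 'cx': 284.0586, 'cy': 207.9337, 'k1': 0.0348, 'R': [[-0.7886, -0.6149, -0.0109], [-0.4408, 0.5775, -0.6871], [0.4288, -0.537, -0.7265]], 't': [414.5554, 331.8591, 1311.1303]}
top {'fx': 401.4928, 'fy': 401.4928, 'cx': 279.7335, 'cy': 208.4164, 'k1': -0.0672, 'R': [[-0.0167, -0.9999, 0.0036], [-0.9936, 0.0162, -0.1114], [0.1113, -0.0055, -0.9938]], 't': [-4.0591, 548.3156, 1144.5398]}
{'clock': 0.1, 'qpos': array([-1.23639737e+00,  3.53572304e-01,  1.63403487e+00,  1.05566962e-05,
        1.15520538e+00, -2.43197343e-03]), 'qvel': array([-3.18826120e-04, -2.42055629e-03, -6.29401164e-04,  6.75296591e-04,
       -3.62895761e-05, -3.83491990e-04]), 'joint_efforts': array([ 1.34832039e-04, -6.06349969e+01, -3.42818391e+01,  1.59199789e-06,
        3.87859865e-03, -1.19168078e-05]), 'eef_pos': array([ 206.41613646, -589.51329711,  247.65150758]), 'tcp_rot': array([-3.14037278e+00, -1.26196219e-05,  3.36826653e-01]), 'contact_force': array([ 0.76720839, -0.24860846,  0.53962132]), 'wrist_torque': array([-0.01890296, -0.01699596, -0.00424043]), 'opening': 1.000778921146057}
```

View pics/side0.png

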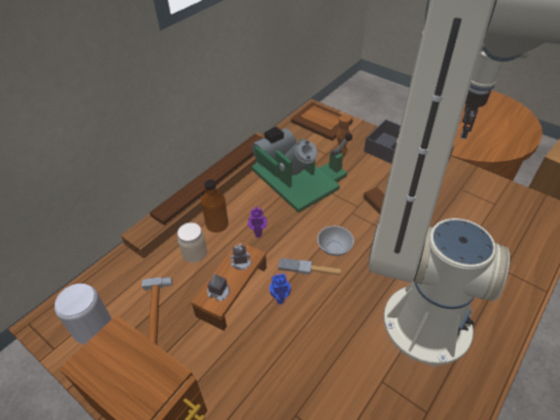

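View pics/top0.png

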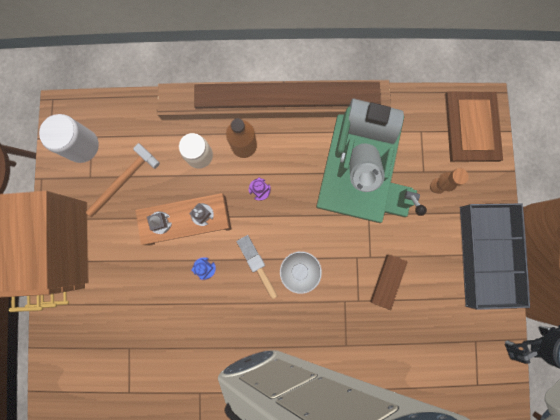

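```bash
cat > h.py <<'E'
import numpy as np,cv2
from rig import cams
from scipy.spatial.transform import Rotation as Ro
def pix2w(n,d,u,v,depth=None):
    c=cams.camera_params(n); a=(u-c["cx"])/c["fx"]; b=(v-c["cy"])/c["fy"]
    x,y=a,b
    for _ in range(20):
        s=1+c["k1"]*(x*x+y*y); x,y=a/s,b/s
    z=depth if depth is not None else d[int(round(v)),int(round(u))]
    return np.array(c["R"]).T@(np.array([x*z,y*z,z])-np.array(c["t"]))
def ray(n,u,v):
    p0=pix2w(n,None,u,v,0.);p1=pix2w(n,None,u,v,1.);return p0,p1-p0
def onz(n,u,v,z):
    p,q=ray(n,u,v);return p+q*(z-p[2])/q[2]
def proj(n,X):
    c=cams.camera_params(n);X=np.atleast_2d(X)@np.array(c["R"]).T+np.array(c["t"])
    x=X[:,:2]/X[:,2:];s=1+c["k1"]*(x**2).sum(1,keepdims=True);x=x*s
    return np.c_[x[:,0]*c["fx"]+c["cx"],x[:,1]*c["fy"]+c["cy"]]
def cloud(n,d,u0,u1,v0,v1):
    uu,vv=np.meshgrid(np.arange(u0,u1),np.arange(v0,v1));uu=uu.ravel();vv=vv.ravel();z=d[vv,uu]
    c=cams.camera_params(n);ok=z>0;uu,vv,z=uu[ok],vv[ok],z[ok]
    k=np.array([[c["fx"],0,c["cx"]],[0,c["fy"],c["cy"]],[0,0,1]])
    xy=cv2.undistortPoints(np.c_[uu,vv].astype(float)[:,None],k,np.array([c["k1"],0,0,0.]))[:,0]
    return (np.c_[xy*z[:,None],z]-np.array(c["t"]))@np.array(c["R"]),uu,vv
def crop(p,u0,v0,w,h,s):
    im=cv2.resize(p[v0:v0+h,u0:u0+w,::-1],None,fx=s,fy=s,interpolation=cv2.INTER_CUBIC)
    for i in range(0,w,10): cv2.line(im,(i*s,0),(i*s,4 if (u0+i)%50 else 12),(0,255,255),1)
    for i in range(0,h,10): cv2.line(im,(0,i*s),(4 if (v0+i)%50 else 12,i*s),(0,255,255),1)
    return im
E
python3 - <<'E'
from h import *
T=np.load("top0.npz");S=np.load("side0.npz")
a=crop(T["p"],130,190,100,60,4);b=crop(T["p"],340,130,100,90,4)
c=crop(S["p"],190,235,100,60,4);e=crop(S["p"],260,120,100,90,4)
cv2.imwrite("pics/crops.png",np.vstack([np.hstack([a,c]),np.hstack([b,e])]))
for n,D in(("top",T),("side",S)):
    P,uu,vv=cloud(n,D["d"],0,560,0,420)
    print(n,len(P))
for u,v in((158,222),(202,214)): print(pix2w("top",T["d"],u,v))
for u,v in((218,284),(239,253),(306,152),(348,140)): print(pix2w("side",S["d"],u,v))
for u,v in((368,177),(420,210)): print(pix2w("top",T["d"],u,v))
E
```

```text
top 234216
side 234301
[504.775324   311.02282031 141.45926287]
[524.20857362 193.64969605 141.74010485]
[496.51191162 331.79818046 137.50671263]
[521.47842933 217.15992752 139.23687097]
[ 622.8776298  -254.10667108  158.74959768]
[ 513.00313251 -349.46351468  204.40876675]
[ 615.34636499 -249.16931959  148.92702189]
[ 517.50842889 -359.72548403  218.4236921 ]
```

View pics/crops.png

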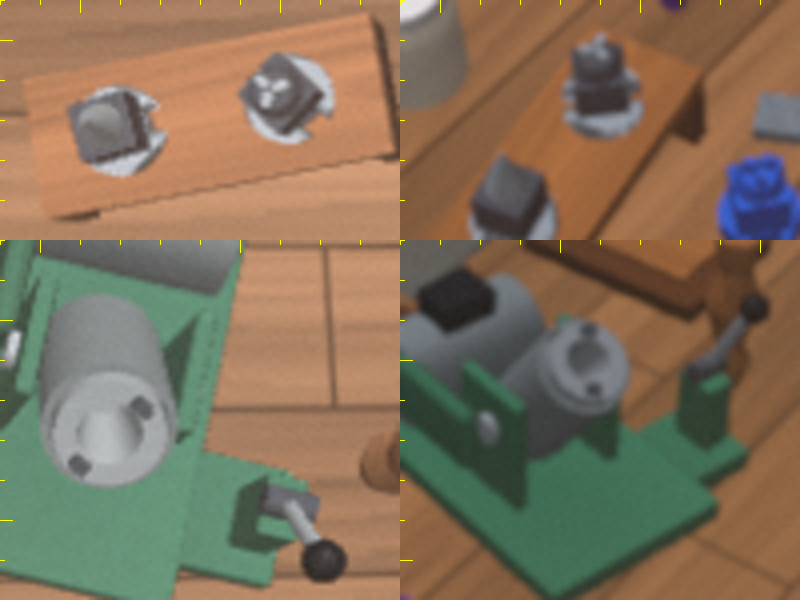

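```bash
cat > meas.py <<'E'
from h import *
T=np.load("top0.npz");S=np.load("side0.npz")
A,u,v=cloud("top",T["d"],130,235,190,250);B,us,vs=cloud("side",S["d"],190,290,235,330)
for n,P in(("top",A),("side",B)):
    k=(abs(P[:,2]-80)<4); (c,s,a)=cv2.minAreaRect(P[k][:,:2].astype(np.float32)); print(n,"rack",np.round(c,1),np.round(s,1),a,"z",P[k][:,2].mean())
    for nm,c0 in(("chuck",(521,200)),("centre",(500,315))):
        near=np.hypot(*(P[:,:2]-c0).T)<45
        f=near&(abs(P[:,2]-94)<4); t=near&(abs(P[:,2]-130)<3.5)
        (c,s,a)=cv2.minAreaRect(P[t][:,:2].astype(np.float32)); print(n,nm,"collar top",t.sum(),np.round(c,1),np.round(s,1),round(a,1),end=' ')
        (c,rd)=cv2.minEnclosingCircle(P[f][:,:2].astype(np.float32)); print("flange",f.sum(),np.round(c,1),round(rd,1), "maxz",P[near][:,2].max())
# chuck collar corners by eye
q=[onz("top",*p,130) for p in((190,213.75),(201.25,223.25),(210.5,214.25),(199.5,203.75))]; q=np.array(q)
print(np.round(q,1), "mean",q.mean(0).round(1)); e=np.diff(np.vstack([q,q[:1]]),axis=0)
print("edge len",np.hypot(e[:,0],e[:,1]).round(1),"ang mod 90",(np.degrees(np.arctan2(e[:,1],e[:,0]))%90).round(1))
# spindle plane
for n,D,b in(("top",T,(345,385,160,195)),("side",S,(292,322,138,166))):
    P,_,_=cloud(n,D["d"],*b); c0=np.array([585,-255,190.]) 
    m=np.array([0,0,0]);
    import itertools
    rng=np.random.default_rng(0);best=None
    for _ in range(600):
        a=P[rng.choice(len(P),3,False)];w=np.cross(a[1]-a[0],a[2]-a[0]);L=np.linalg.norm(w)
        if L<50: continue
        w/=L; w*=np.sign(w[2]); 
        if abs(np.degrees(np.arccos(w[2]))-35)>6: continue
        i=abs((P-a[0])@w)<1.5
        if best is None or i.sum()>best.sum(): best=i
    Q=P[best]; c=Q.mean(0); w=np.linalg.svd(Q-c)[2][2]; w*=np.sign(w[2])
    print(n,"plane",best.sum(),len(P),"c",c.round(1),"n",w.round(3),"tilt",np.degrees(np.arccos(w[2])).round(1),"machine yaw",np.degrees(np.arctan2(-w[1],-w[0])).round(2),"rms",((Q-c)@w).std().round(2),"z ext",Q[:,2].min().round(),Q[:,2].max().round())
E
python3 meas.py
```

```text
top rack [518.3 264.9] [101.3 251.1] 10.042774200439453 z 79.91659016491765
top chuck collar top 76 [529.  204.8] [40.2 38.2] 45.6 flange 108 [529.3 205.6] 31.1 maxz 157.0009635995445
top centre collar top 118 [507.5 322.7] [40.5 41.2] 14.5 flange 103 [508.8 322.1] 31.7 maxz 167.1761744786529
side rack [547.3 246.1] [265.7 299.8] 61.1097526550293 z 79.58141645247055
side chuck collar top 53 [529.6 206.3] [40.3 40.2] 50.5 flange 91 [529.9 205.8] 31.7 maxz 158.70499058977484
side centre collar top 80 [510.3 325.9] [40.6 40.9] 12.8 flange 93 [508.4 326.7] 30.6 maxz 167.59750765318793
[[526.6 228.2 130. ]
 [500.6 197.8 130. ]
 [524.4 173.  130. ]
 [553.2 202.8 130. ]] mean [526.2 200.4 130. ]
edge len [40.  34.3 41.4 36.8] ang mod 90 [49.5 43.8 45.9 46.3]
top plane 203 1391 c [ 606.5 -235.8  190.6] n [-0.557  0.115  0.823] tilt 34.6 machine yaw -11.7 rms 0.82 z ext 170.0 210.0
side plane 66 839 c [ 607.2 -237.3  192.4] n [-0.541  0.104  0.835] tilt 33.4 machine yaw -10.86 rms 0.86 z ext 172.0 210.0
```

```bash
cat > meas2.py <<'E'
from h import *
from scipy.optimize import least_squares
T=np.load("top0.npz");S=np.load("side0.npz")
A,_,_=cloud("top",T["d"],180,225,190,240);B,_,_=cloud("side",S["d"],220,265,235,275)
for nm,P in(("top",A),("side",B),("both",np.vstack([A,B]))):
    k=(P[:,2]>99)&(P[:,2]<126)&(np.hypot(*(P[:,:2]-(529.3,205.6)).T)<29); Q=P[k][:,:2]
    best=[]
    for a0 in np.radians([0,22,45,67]):
        def f(x):
            d=Q-x[:2];c,s=np.cos(x[2]),np.sin(x[2]);w=np.c_[d@[c,s],d@[-s,c]];return np.abs(w).max(1)-20
        o=least_squares(f,[529.3,205.6,a0],loss="soft_l1"); best.append((o.cost,len(Q),o.x[:2].round(1),np.degrees(o.x[2])%90))
    print(nm,min(best,key=lambda t:t[0]))
for p in((209.5,221.25),(190.5,213)): w=onz("top",*p,90);print("slot dir",np.degrees(np.arctan2(w[1]-205.6,w[0]-529.3)))
# spindle: centre fit at each candidate; machine yaw from base
P,_,_=cloud("top",T["d"],310,430,90,225)
for z0,z1 in ((3,40),):
    zz=P[:,2];h,e=np.histogram(zz,np.arange(0,130,3));print("hist",[(int(b),int(a)) for a,b in zip(h,e) if a>150])
g=T["p"][90:225,310:430].reshape(-1,3).astype(int);zz=T["d"][90:225,310:430].ravel()
g=g[zz>0];green=(g[:,1]>g[:,0]+15)&(g[:,1]>g[:,2]+5)
zg=P[green][:,2];print("green z",np.histogram(zg,np.arange(0,60,5))[0])
for n,D,b in(("top",T,(335,395,140,205)),("side",S,(280,335,125,180))):
    P,_,_=cloud(n,D["d"],*b)
    for yaw in (-11.3,):
        y=np.radians(yaw);t=np.radians(35);mx=np.array([np.cos(y),np.sin(y),0]);my=np.array([-np.sin(y),np.cos(y),0])
        nz=-np.sin(t)*mx+np.array([0,0,np.cos(t)]);ex=np.cos(t)*mx+np.array([0,0,np.sin(t)])
        c=np.array([606.5,-236,190]);d=P-c;w=np.c_[d@ex,d@my,d@nz]
        k=(abs(w[:,2])<3)&(np.hypot(w[:,0],w[:,1])<45);cc,rd=cv2.minEnclosingCircle(w[k][:,:2].astype(np.float32))
        cn=c+cc[0]*ex+cc[1]*my;print(n,"plane off",np.median(w[k][:,2]).round(2),"cc",np.round(cc,1),rd,"nose",cn.round(1))
    c=np.array([606.6,-236.,190]) ; W=[]
    for p in({"top":((375,171.75),(360,186.25)),"side":((307.5,142),(308.75,157.5))}[n]):
        o,q=ray(n,*p);X=o+q*((c+9*nz-o)@nz)/(q@nz);W.append([(X-c)@ex,(X-c)@my]);
    W=np.array(W);dd=W[0]-W[1];print(n,"dogs (ex,my)",W.round(1),"mid",W.mean(0).round(1),"sep",np.hypot(*dd).round(1),"ang from ex",np.degrees(np.arctan2(dd[1],dd[0])).round(1))
E
python3 meas2.py
```

```text
top (np.float64(2.4412566026606632), 35, array([529.2, 206.2]), np.float64(46.111372197660934))
side (np.float64(48.43541476318752), 75, array([531.4, 204.9]), np.float64(46.955686565436494))
both (np.float64(60.650741579719565), 110, array([530.9, 204.6]), np.float64(46.069683742555796))
slot dir -131.4357837363447
slot dir 83.44244170037308
hist [(0, 2654), (3, 759), (21, 1049), (24, 1830), (27, 744), (48, 186), (69, 405), (72, 433), (111, 153), (114, 198), (117, 291), (120, 270), (123, 243), (126, 218)]
green z [   0    0    0   29 1639 1935   79    6   12    7   12]
top plane off 0.43 cc [-0.5 -1.4] 36.45606231689453 nose [ 605.9 -237.3  189.7]
top dogs (ex,my) [[ 22.8 -14.9]
 [-23.6  12.1]] mid [-0.4 -1.4] sep 53.7 ang from ex -30.2
side plane off 0.1 cc [-0.  -1.7] 36.82253646850586 nose [ 606.2 -237.7  190. ]
side dogs (ex,my) [[ 20.5 -12.6]
 [-28.   17.2]] mid [-3.8  2.3] sep 56.9 ang from ex -31.7
```

Emit:
drive_tool:
  deltas:
    - [2.7,-3.07,0,0]
    - [2.7,-3.07,0,0]
    - [2.7,-3.07,0,0]
    - [2.7,-3.07,0,0]
    - [2.7,-3.07,0,0]
    - [2.7,-3.07,0,0]
    - [2.7,-3.07,0,0]
    - [2.7,-3.07,0,0]
    - [2.7,-3.07,0,0]
    - [2.7,-3.07,0,0]
    - [2.7,-3.07,0,0]
    - [2.7,-3.07,0,0]
  jaw: 0

```text
clock: 1.1
eef_pos: [390.7, -133.2, 248.3]
tcp_rot: [3.141, -0.0, 0.337]
contact_force: [2.1, -0.5, -0.5]
opening: 1.002
```

Emit:
drive_tool:
  deltas:
    - [2.7,-3.07,0,0]
    - [2.7,-3.07,0,0]
    - [2.7,-3.07,0,0]
    - [2.7,-3.07,0,0]
    - [2.7,-3.07,0,0]
    - [2.7,-3.07,0,0]
    - [2.7,-3.07,0,0]
    - [2.7,-3.07,0,0]
    - [2.7,-3.07,0,0]
    - [0,0,0,-0.12]
    - [0,0,0,-0.12]
    - [0,0,0,-0.12]

```text
clock: 2.1
eef_pos: [528.4, 206.8, 247.5]
tcp_rot: [-3.141, 0.001, 0.704]
contact_force: [0.2, -0.2, -0.3]
opening: 0.998
```

Emit:
drive_tool:
  deltas:
    - [0,0,0,-0.12]
    - [0,0,0,-0.12]
    - [0,0,0,-0.12]
    - [0,0,0,-0.12]
    - [0,0,0,-0.12]
    - [0,0,0,-0.12]
    - [0,0,0,-0.12]
    - [0,0,0,-0.12]
    - [0,0,0,-0.12]
    - [0,0,0,-0.12]
    - [0,0,0,-0.12]
    - [0,0,0,-0.12]

```text
clock: 3.1
eef_pos: [528.4, 205.9, 247.9]
tcp_rot: [-3.141, -0.0, 2.143]
contact_force: [0.4, 0.3, -0.1]
opening: 0.998
```

Emit:
drive_tool:
  deltas:
    - [0,0,0,-0.117]
    - [0,0,0,-0.117]
    - [-0.1,0.05,2.5,0]
    - [0,0,3.5,0]
    - [0,0,3.5,0]
    - [0,0,2.5,0]
    - [0,0,1.1,0]
    - [0,0,0,0]

```text
clock: 3.77
eef_pos: [527.9, 204.9, 114.7]
tcp_rot: [-3.137, -0.002, 2.371]
contact_force: [-0.3, 0.2, 0.2]
opening: 0.997
```

Emit:
drive_tool:
  deltas:
    - [0,0,0,0]
    - [0,0,0,0]
    - [0,0,0,0]
    - [0,0,0,0]
    - [0,0,0,0]
    - [0,0,0,0]
  jaw: 1
  force: 70

```text
clock: 4.27
eef_pos: [530.6, 205.9, 119.1]
tcp_rot: [3.139, 0.001, 2.371]
contact_force: [-0.7, -1.0, 7.3]
opening: 0.454
```

Run:
```python
from h import *
from rig import r
T=[cams.grab_frame(n)[0] for n in("top","side")]
cv2.imwrite("pics/grip.png",np.hstack([crop(T[0],150,170,100,80,4),crop(T[1],190,215,100,80,4)]))
s=r.sense();print({k:np.round(v,3).tolist() for k,v in s.items()})
```

```text
{'clock': 4.367, 'qpos': [0.368, 0.422, 1.862, -0.0, 0.856, -0.432], 'qvel': [-0.001, 0.001, -0.001, -0.002, -0.001, -0.0], 'joint_efforts': [0.07, -54.066, -25.462, 0.119, -0.67, 0.008], 'eef_pos': [530.594, 205.915, 119.151], 'tcp_rot': [3.139, 0.001, 2.371], 'contact_force': [-1.055, -1.048, 8.057], 'wrist_torque': [-0.337, 0.349, 0.037], 'opening': 0.455}
```

View pics/grip.png

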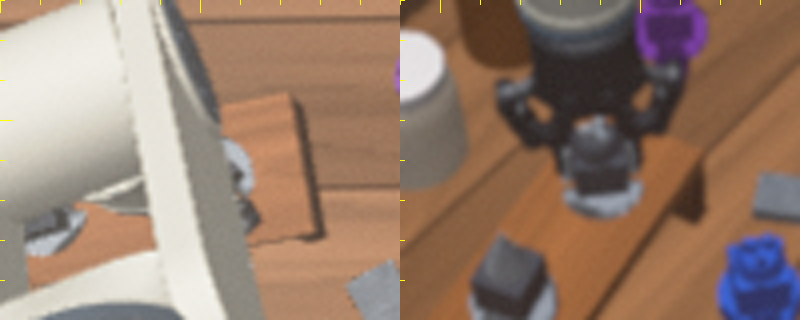

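Emit:
drive_tool:
  deltas:
    - [0,0,-1.5,0]
    - [0,0,-3,0]
    - [0,0,-4,0]
    - [0,0,-4,0]
    - [0,0,-4,0]
    - [0,0,-4,0]
    - [0,0,-4,0]
    - [0,0,-2,0]

```text
clock: 5.03
eef_pos: [530.2, 205.8, 387.9]
tcp_rot: [3.136, 0.002, 2.371]
contact_force: [1.1, 0.7, -5.5]
opening: 0.454
```

Run:
```python
from h import *
from rig import r
T=np.load("top0.npz");S=np.load("side0.npz")
for u,v in((350,5),(350,25),(350,37),(350,50),(350,85),(375,112)): print(u,v,pix2w("top",T["d"],u,v).round())
for u,v in((100,60),(200,40),(300,40),(350,50),(100,150)): print("s",u,v,pix2w("side",S["d"],u,v).round())
P,u,v=cloud("top",T["d"],0,560,0,420)
az=np.degrees(np.arctan2(P[:,1],P[:,0]));rr=np.hypot(P[:,0],P[:,1])
k=(abs(az+11)<12)&(rr>400);
for a in range(400,1400,100):
    q=k&(rr>=a)&(rr<a+100); print(a,q.sum(),P[q][:,2].max().round() if q.sum() else None)
print(r.sense()["eef_pos"],r.sense()["contact_force"],r.sense()["opening"],r.sense()["qpos"])
```

```text
350 5 [1536. -353. -484.]
350 25 [1538. -382. -653.]
350 37 [1525. -397. -743.]
350 50 [1458. -396. -755.]
350 85 [ 907. -227.   71.]
375 112 [ 793. -275.  154.]
s 100 60 [1534.  -99.  278.]
s 200 40 [1539. -636.  150.]
s 300 40 [ 1538. -1461.  -175.]
s 350 50 [ 1536. -2110.  -511.]
s 100 150 [1543.   36. -100.]
400 2124 50.0
500 2594 32.0
600 3623 214.0
700 3258 195.0
800 4541 158.0
900 1795 79.0
1000 64 7.0
1100 0 None
1200 40 -737.0
1300 1428 -734.0
[530.24574321 205.83940561 387.86713124] [ 1.12133979  0.67374318 -5.46931403] 0.45426354492255666 [ 3.67640184e-01  1.58458135e-01  1.58262663e+00  2.15753164e-05
  1.39462849e+00 -4.32354316e-01]
```

Emit:
drive_tool:
  deltas:
    - [-2,-0.4,0,0]
    - [-4,-0.75,0,0]
    - [-4,-0.75,0,0]
    - [-4,-0.75,0,0]
    - [-4,-0.75,0,0]
    - [-4,-0.75,0,0]
    - [-4,-0.75,0,0]
    - [-4,-0.75,0,0]
    - [-4,-0.75,0,0]
    - [-4,-0.75,0,0]
    - [-4,-0.75,0,0]
    - [-1.6,-0.3,0,0]

```text
clock: 6.03
eef_pos: [786.5, -162.1, 380.4]
tcp_rot: [-3.139, 0.0, 2.368]
contact_force: [-0.8, -0.5, -7.4]
opening: 0.454
```

Emit:
drive_tool:
  deltas:
    - [-3.36,2.17,0,0]
    - [-3.36,2.17,0,0]
    - [-3.36,2.17,0,0]
    - [-3.36,2.17,0,0]

```text
clock: 6.37
eef_pos: [926.2, -185.5, 381.6]
tcp_rot: [-3.141, -0.001, 2.37]
contact_force: [2.2, -1.0, -6.9]
opening: 0.456
```

Emit:
drive_tool:
  deltas:
    - [-3.36,2.17,0,0]
    - [-3.36,2.17,0,0]

```text
clock: 6.53
eef_pos: [965.9, -193.2, 377.3]
tcp_rot: [3.132, 0.014, 2.371]
contact_force: [2.5, -0.5, -4.8]
opening: 0.457
```

Run:
```python
from rig import r
print(r.sense())
```

```text
{'clock': 6.5333, 'qpos': array([-1.98893954e-01,  1.09007951e+00,  6.47583750e-02,  3.42611181e-05,
        1.96972572e+00, -9.98793339e-01]), 'qvel': array([ 1.00143024e-03,  1.05338438e+00, -1.96042178e+00, -9.12231757e-04,
        6.86063960e-01,  1.70537858e-04]), 'joint_efforts': array([-9.06449254e-02, -1.15163391e+02, -3.00240004e+01, -5.13872306e-03,
       -1.83578655e-01, -3.72270224e-04]), 'eef_pos': array([ 965.92730157, -193.15049024,  377.263675  ]), 'tcp_rot': array([3.13234755, 0.01430117, 2.37064318]), 'contact_force': array([ 2.45782287, -0.54784917, -4.81880003]), 'wrist_torque': array([ 0.01058331, -0.16050273, -0.05959422]), 'opening': 0.4568005028571884}
```

Emit:
drive_tool:
  deltas:
    - [-3.36,2.17,0,0]
    - [-3.36,2.17,0,0]
    - [-3.36,2.17,0,0]

```text
clock: 6.78
eef_pos: [1002.2, -200.3, 344.1]
tcp_rot: [3.094, 0.074, 2.369]
contact_force: [-0.2, 0.2, -6.8]
opening: 0.454
```

```bash
cat > st.py <<'E'
from h import *
from rig import r
s=r.sense();R=Ro.from_euler("xyz",s["tcp_rot"]).as_matrix();z=R[:,2]
print("clk",s["clock"].__round__(2),"p",s["eef_pos"].round(1),"q",s["qpos"].round(3),"F",s["contact_force"].round(1),"op",round(s["opening"],3))
print("tool z tilt",np.degrees(np.arccos(-z[2])).round(2),"az",np.degrees(np.arctan2(z[1],z[0])).round(2)); print(R.round(3))
E
python3 st.py
```

```text
clk 6.78 p [1002.2 -200.3  344.1] q [-0.199  1.127  0.061  0.     1.866 -0.999] F [-0.2  0.2 -6.8] op 0.454
tool z tilt 5.04 az -11.3
[[-0.714  0.695  0.086]
 [ 0.696  0.718 -0.017]
 [-0.074  0.048 -0.996]]
```

Emit:
drive_tool:
  deltas:
    - [-2.86,1.85,-2.1,0]
    - [-2.86,1.85,-2.1,0]
    - [-2.86,1.85,-2.1,0]
    - [-2.86,1.85,-2.1,0]

```text
clock: 7.12
eef_pos: [1014.7, -202.8, 409.2]
tcp_rot: [3.03, 0.171, 2.361]
contact_force: [0.0, 0.2, -7.3]
opening: 0.458
```

```bash
python3 st.py
```

```text
clk 7.12 p [1014.7 -202.8  409.2] q [-0.199  1.067  0.058  0.     1.812 -0.999] F [ 0.   0.2 -7.3] op 0.458
tool z tilt 11.66 az -11.3
[[-0.7    0.686  0.198]
 [ 0.693  0.72  -0.04 ]
 [-0.17   0.11  -0.979]]
```

Emit:
drive_tool:
  deltas:
    - [-3.2,2.07,0.4,0]
    - [-3.2,2.07,0.4,0]
    - [-3.2,2.07,0.4,0]
    - [-3.2,2.07,0.4,0]

```text
clock: 7.45
eef_pos: [1060.1, -211.7, 384.6]
tcp_rot: [2.972, 0.256, 2.349]
contact_force: [0.3, 0.5, -7.7]
opening: 0.457
```

```bash
python3 st.py
```

```text
clk 7.45 p [1060.1 -211.7  384.6] q [-0.199  1.101  0.059  0.     1.676 -0.999] F [ 0.3  0.5 -7.7] op 0.457
tool z tilt 17.52 az -11.3
[[-0.679  0.672  0.295]
 [ 0.689  0.722 -0.059]
 [-0.253  0.163 -0.954]]
```

Emit:
drive_tool:
  deltas:
    - [-3.2,2.07,0.6,0]
    - [-3.2,2.07,0.6,0]
    - [-3.2,2.07,0.6,0]
    - [-3.2,2.07,0.6,0]
    - [-3.2,2.07,0.6,0]
    - [-3.2,2.07,0.6,0]
    - [-3.2,2.07,0.6,0]
    - [-3.2,2.07,0.6,0]

```text
clock: 8.12
eef_pos: [1136.2, -226.7, 373.9]
tcp_rot: [2.842, 0.428, 2.305]
contact_force: [-0.2, -0.5, -6.5]
opening: 0.456
```

```bash
python3 st.py
```

```text
clk 8.12 p [1136.2 -226.7  373.9] q [-1.980e-01  1.139e+00  5.900e-02  1.000e-03  1.427e+00 -9.980e-01] F [-0.2 -0.5 -6.5] op 0.456
tool z tilt 29.61 az -11.29
[[-0.61   0.627  0.485]
 [ 0.675  0.731 -0.097]
 [-0.415  0.268 -0.869]]
```

Emit:
drive_tool:
  deltas:
    - [-3.2,2.07,0.6,0]
    - [-3.2,2.07,0.6,0]
    - [-3.2,2.07,0.6,0]
    - [0,0,0,0]

```text
clock: 8.45
eef_pos: [1158.2, -231.1, 387.9]
tcp_rot: [2.788, 0.492, 2.281]
contact_force: [-0.1, -0.4, -6.2]
opening: 0.457
```

```bash
python3 st.py
```

```text
clk 8.45 p [1158.2 -231.1  387.9] q [-1.980e-01  1.140e+00  5.800e-02  1.000e-03  1.346e+00 -9.980e-01] F [-0.1 -0.4 -6.2] op 0.457
tool z tilt 34.25 az -11.3
[[-0.575  0.604  0.552]
 [ 0.668  0.736 -0.11 ]
 [-0.473  0.305 -0.827]]
```

Emit:
drive_tool:
  deltas:
    - [-1.5,1.0,0.3,0]
    - [0,0,0,0]

```text
clock: 8.62
eef_pos: [1161.2, -231.4, 388.2]
tcp_rot: [2.781, 0.5, 2.278]
contact_force: [0.2, 0.0, -6.7]
opening: 0.456
```

```bash
python3 st.py
```

```text
clk 8.62 p [1161.2 -231.4  388.2] q [-1.980e-01  1.141e+00  5.900e-02  1.000e-03  1.335e+00 -9.980e-01] F [ 0.2  0.  -6.7] op 0.456
tool z tilt 34.79 az -11.29
[[-0.57   0.602  0.559]
 [ 0.667  0.736 -0.112]
 [-0.479  0.31  -0.821]]
```

Emit:
drive_tool:
  deltas:
    - [2.4,-2.36,-1.98,0]
    - [2.4,-2.36,-1.98,0]
    - [2.4,-2.36,-1.98,0]
    - [2.4,-2.36,-1.98,0]
    - [2.4,-2.36,-1.98,0]
    - [2.4,-2.36,-1.98,0]
    - [2.4,-2.36,-1.98,0]
    - [2.4,-2.36,-1.98,0]

```text
clock: 9.28
eef_pos: [910.7, -227.6, 373.6]
tcp_rot: [2.782, 0.499, 2.279]
contact_force: [0.8, -1.8, -5.5]
opening: 0.45
```

```bash
python3 st.py
```

```text
clk 9.28 p [ 910.7 -227.6  373.6] q [-0.259  0.512  1.242  0.05   0.783 -1.084] F [ 0.8 -1.8 -5.5] op 0.45
tool z tilt 34.69 az -11.28
[[-0.571  0.602  0.558]
 [ 0.667  0.737 -0.111]
 [-0.478  0.309 -0.822]]
```

Emit:
drive_tool:
  deltas:
    - [2.56,-2.48,-2.07,0]
    - [2.56,-2.48,-2.07,0]
    - [2.56,-2.48,-2.07,0]
    - [2.56,-2.48,-2.07,0]
    - [2.56,-2.48,-2.07,0]
    - [2.56,-2.48,-2.07,0]
    - [2.56,-2.48,-2.07,0]
    - [2.56,-2.48,-2.07,0]
    - [2.56,-2.48,-2.07,0]
    - [2.56,-2.48,-2.07,0]
    - [0,0,0,0.118]
    - [0,0,0,0.118]

```text
clock: 10.28
eef_pos: [499.9, -216.6, 345.1]
tcp_rot: [2.675, 0.403, 2.033]
contact_force: [1.0, 0.1, -6.1]
opening: 0.456
```

Emit:
drive_tool:
  deltas:
    - [0,0,0,0.118]
    - [0,0,0,0.118]
    - [0,0,0,0.118]
    - [0,0,0,0.118]
    - [0,0,0,0.118]
    - [0,0,0,0.118]
    - [0,0,0,0.118]
    - [0,0,0,0.118]
    - [0,0,0,0.118]
    - [0,0,0,0.118]
    - [0,0,0,0.118]
    - [0,0,0,0]

```text
clock: 11.28
eef_pos: [502.3, -216.7, 345.3]
tcp_rot: [2.605, -0.298, 0.915]
contact_force: [-0.4, -0.4, -6.6]
opening: 0.456
```

```bash
cat > rel.py <<'E'
# chuck seat relative to the spindle, in spindle-plane axes (ex up-slope, my, n); also tool-axis moves
from h import *
from rig import r
NOSE=np.array([606.1,-237.5,190.]);YAW=np.radians(-11.3);DOG=-31.0;OFF=39.15
t=np.radians(35);mx=np.array([np.cos(YAW),np.sin(YAW),0]);my=np.array([-np.sin(YAW),np.cos(YAW),0]);nz=-np.sin(t)*mx+[0,0,np.cos(t)];ex=np.cos(t)*mx+[0,0,np.sin(t)]
M=np.c_[ex,my,nz]
def rel():
    s=r.sense();R=Ro.from_euler("xyz",s["tcp_rot"]).as_matrix()
    seat=s["eef_pos"]+OFF*R[:,2];d=M.T@(seat-NOSE);cy=M.T@R[:,1]
    a=(np.degrees(np.arctan2(cy[1],cy[0]))-DOG+90)%180-90
    print("seat rel (ex,my,n)",d.round(1),"yaw err deg",round(a,2),"roll needed",round(np.radians(a),3),"| lateral shift in tool cm",(R.T@(M@[-d[0],-d[1],0])/10).round(2))
    print("tool z in spindle",(M.T@R[:,2]).round(3))
if __name__=="__main__": rel()
E
python3 st.py; python3 rel.py
python3 - <<'E'
from h import *
for n in("top","side"):
    p,d=cams.grab_frame(n);np.savez(n+"1.npz",p=p,d=d)
T=np.load("top1.npz")["p"];S=np.load("side1.npz")["p"]
cv2.imwrite("pics/pre.png",np.hstack([crop(T,330,130,80,100,5),crop(S,270,80,80,100,5)]))
E
```

```text
clk 11.28 p [ 502.3 -216.7  345.3] q [-0.517 -0.116  2.084  0.316  0.614  0.014] F [-0.4 -0.4 -6.6] op 0.456
tool z tilt 34.76 az -11.32
[[ 0.583  0.59   0.559]
 [ 0.758 -0.643 -0.112]
 [ 0.293  0.489 -0.822]]
seat rel (ex,my,n) [2.200e+00 1.000e-01 1.488e+02] yaw err deg 0.01 roll needed 0.0 | lateral shift in tool cm [-0.12 -0.18  0.  ]
tool z in spindle [-0.004 -0.    -1.   ]
```

View pics/pre.png

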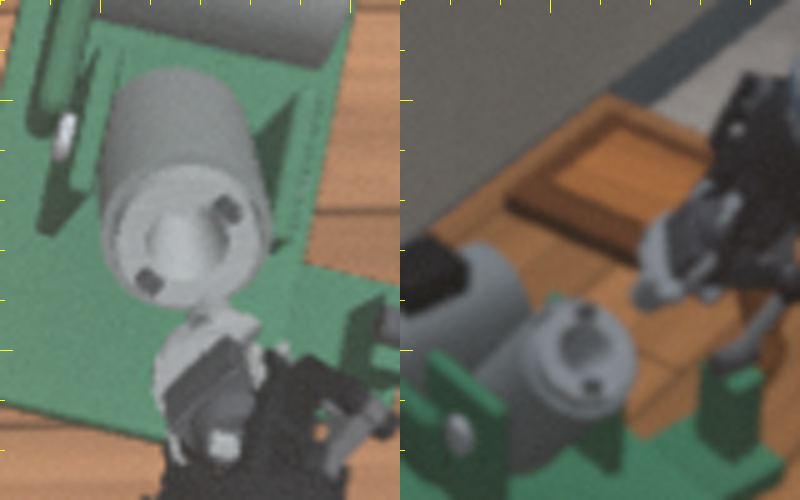

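```bash
cat > chk.py <<'E'
from rel import *
from scipy.optimize import least_squares
s=r.sense();R=Ro.from_euler("xyz",s["tcp_rot"]).as_matrix();seat=s["eef_pos"]+OFF*R[:,2]
C=np.c_[R[:,1],R[:,0],-R[:,2]]
for n,b in(("top",(355,395,185,230)),("side",(310,345,100,150))):
    P,_,_=cloud(n,np.load(n+"1.npz")["d"],*b);w=(P-seat)@C
    rr=np.hypot(w[:,0],w[:,1]);k=(rr<34)&(rr>22)&(w[:,2]>8)&(w[:,2]<20)
    print(n,k.sum(),"flange top z",np.median(w[k][:,2]).round(2))
    # tilt of flange top
    Q=w[k];A=np.c_[Q[:,:2],np.ones(len(Q))];o=least_squares(lambda x:A@x-Q[:,2],[0,0,14],loss="soft_l1");print(" slopes",o.x.round(3))
    c,rd=cv2.minEnclosingCircle(Q[:,:2].astype(np.float32));print(" circle",np.round(c,1),round(rd,1))
    k=(rr<36)&(w[:,2]>-2)&(w[:,2]<12)&(rr>26);Q=w[k][:,:2]
    if len(Q)>5:
        o=least_squares(lambda x:np.hypot(*(Q-x).T)-31,[0,0],loss="soft_l1");print(" rim",k.sum(),o.x.round(1))
    k=(w[:,2]<-5)&(w[:,2]>-58)&(rr<24);Q=w[k]
    if k.sum()>5:
        o=least_squares(lambda x:np.hypot(Q[:,0]-x[0],Q[:,1]-x[1])-(20+Q[:,2]*9.5/60),[0,0],loss="soft_l1");print(" shank",k.sum(),o.x.round(1))
    k=(rr<29)&(w[:,2]>28)&(w[:,2]<48);Q=w[k][:,:2]
    def f(x):
        d=Q-x[:2];c,t=np.cos(x[2]),np.sin(x[2]);v=np.c_[d@[c,t],d@[-t,c]];return abs(v).max(1)-20
    if len(Q)>8:
        o=least_squares(f,[0,0,0],loss="soft_l1");print(" collar",len(Q),o.x.round(2))
E
python3 chk.py
```

```text
top 125 flange top z 14.77
 slopes [-0.023 -0.02  15.081]
 circle [ 0.3 -1. ] 31.1
 rim 56 [-0.6 -2. ]
 shank 26 [ 0.  -2.4]
 collar 97 [ 1.4  -1.77 -0.01]
side 62 flange top z 12.96
 slopes [ 0.044  0.036 13.051]
 circle [-2.1  2.5] 30.1
 rim 47 [ 1. -2.]
 shank 34 [-0.1 -0.9]
 collar 59 [-1.89 -1.18 -0.01]
```

Emit:
drive_tool:
  deltas:
    - [0,-0.18,2,0]
    - [0,0,3,0]
    - [0,0,3,0]
    - [0,0,2,0]
    - [0,0,1,0]
    - [0,0,1,0]
    - [0,0,0,0]

```text
clock: 11.97
eef_pos: [568.7, -228.9, 243.4]
tcp_rot: [2.606, -0.294, 0.92]
contact_force: [-0.7, 0.6, -6.7]
opening: 0.456
```

```bash
python3 st.py|head -1; python3 rel.py
```

```text
clk 11.97 p [ 568.7 -228.9  243.4] q [-0.466  0.132  2.089  0.437  0.366 -0.099] F [-0.7  0.6 -6.7] op 0.456
seat rel (ex,my,n) [-1.1  1.1 26.6] yaw err deg 0.37 roll needed 0.006 | lateral shift in tool cm [-0.04  0.15 -0.  ]
tool z in spindle [-0.007  0.001 -1.   ]
```

Emit:
drive_tool:
  deltas:
    - [0.08,0.1,0.5,0.006]
    - [0,0,0.5,0]
    - [0,0,0.4,0]
    - [0,0,0.2,0]
    - [0,0,0,0]

```text
clock: 12.38
eef_pos: [578.4, -230.8, 231.9]
tcp_rot: [2.607, -0.298, 0.914]
contact_force: [-0.0, 0.1, -6.6]
opening: 0.452
```

```bash
python3 st.py|head -1; python3 rel.py
```

```text
clk 12.38 p [ 578.4 -230.8  231.9] q [-0.46   0.164  2.082  0.46   0.34  -0.112] F [-0.   0.1 -6.6] op 0.452
seat rel (ex,my,n) [ 0.5  1.1 11.5] yaw err deg -0.06 roll needed -0.001 | lateral shift in tool cm [-0.12  0.02  0.  ]
tool z in spindle [-0.006  0.    -1.   ]
```

Emit:
drive_tool:
  deltas:
    - [0,0,0.3,0]
    - [0,0,0.3,0]
    - [0,0,0,0]

```text
clock: 12.63
eef_pos: [581.8, -231.5, 226.6]
tcp_rot: [2.607, -0.298, 0.914]
contact_force: [0.1, 0.2, -7.2]
opening: 0.456
```

Emit:
drive_tool:
  deltas:
    - [0,0,0.2,0]
    - [0,0,0.1,0]
    - [0,0,0,0]

```text
clock: 12.88
eef_pos: [583.4, -231.8, 224.3]
tcp_rot: [2.607, -0.298, 0.914]
contact_force: [1.0, 0.0, -6.9]
opening: 0.459
```

```bash
python3 st.py|head -1; python3 rel.py
```

```text
clk 12.88 p [ 583.4 -231.8  224.3] q [-0.457  0.183  2.079  0.477  0.324 -0.128] F [ 1.   0.  -6.9] op 0.459
seat rel (ex,my,n) [0.3 1.1 2.4] yaw err deg -0.07 roll needed -0.001 | lateral shift in tool cm [-0.11  0.03  0.  ]
tool z in spindle [-0.006  0.    -1.   ]
```

Emit:
drive_tool:
  deltas:
    - [0,0,0.1,0]
    - [0,0,0.1,0]
    - [0,0,0,0]

```text
clock: 13.13
eef_pos: [584.5, -232.0, 223.2]
tcp_rot: [2.607, -0.298, 0.914]
contact_force: [-5.7, 1.9, -2.8]
opening: 0.459
```

Emit:
drive_tool:
  deltas:
    - [0,0,0.1,0]
    - [0,0,0,0]

```text
clock: 13.3
eef_pos: [584.6, -231.9, 223.0]
tcp_rot: [2.606, -0.299, 0.914]
contact_force: [-14.7, 4.9, 8.9]
opening: 0.455
```

```bash
python3 st.py|head -1; python3 rel.py
```

```text
clk 13.3 p [ 584.6 -231.9  223. ] q [-0.456  0.187  2.079  0.482  0.321 -0.133] F [-14.7   4.9   8.9] op 0.455
seat rel (ex,my,n) [0.6 1.3 0.6] yaw err deg -0.06 roll needed -0.001 | lateral shift in tool cm [-0.14  0.02  0.  ]
tool z in spindle [-0.005  0.001 -1.   ]
```

Emit:
drive_tool:
  deltas:
    - [0,0,0.1,0]
    - [0,0,0,0]

```text
clock: 13.47
eef_pos: [584.7, -231.8, 222.9]
tcp_rot: [2.606, -0.299, 0.914]
contact_force: [-26.8, 9.1, 21.2]
opening: 0.45
```

```bash
python3 st.py|head -1; python3 rel.py;  python3 - <<'E'
from h import *
for n in("top","side"):
    p,d=cams.grab_frame(n);np.savez(n+"2.npz",p=p,d=d)
T=np.load("top2.npz")["p"];S=np.load("side2.npz")["p"]
cv2.imwrite("pics/home.png",np.hstack([crop(T,330,130,80,100,5),crop(S,270,80,80,100,5)]))
E
```

```text
clk 13.47 p [ 584.7 -231.8  222.9] q [-0.456  0.187  2.079  0.484  0.32  -0.135] F [-26.8   9.1  21.2] op 0.45
seat rel (ex,my,n) [0.6 1.4 0.5] yaw err deg -0.06 roll needed -0.001 | lateral shift in tool cm [-0.15  0.02  0.  ]
tool z in spindle [-0.005  0.001 -1.   ]
```

View pics/home.png

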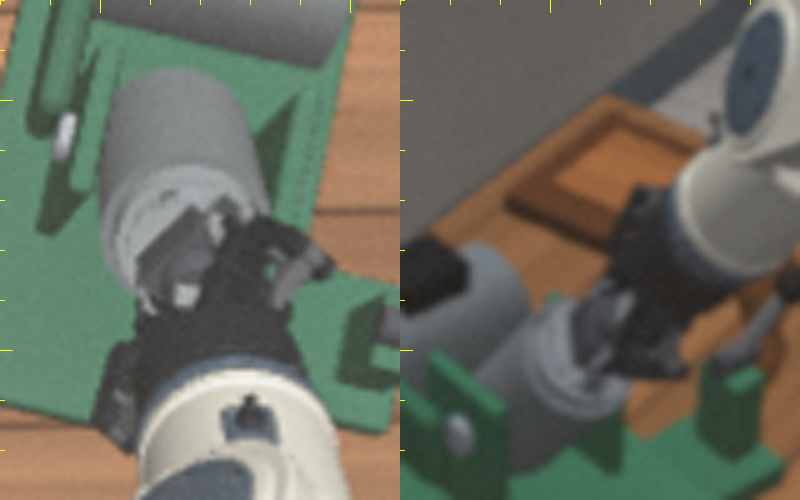

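Emit:
drive_tool:
  deltas:
    - [0,0,-0.1,0]
    - [0,0,-0.08,0]
    - [0,0,0,0]

```text
clock: 13.82
eef_pos: [584.5, -232.0, 223.2]
tcp_rot: [2.606, -0.298, 0.914]
contact_force: [-7.5, 3.1, 2.4]
opening: 0.45
```

Emit:
drive_tool:
  deltas:
    - [0,0,0,0]
    - [0,0,0,0]
    - [0,0,0,0]
    - [0,0,0,0]
    - [0,0,0,0]
    - [0,0,0,0]
  jaw: 0

```text
clock: 14.32
eef_pos: [584.8, -232.2, 222.9]
tcp_rot: [2.606, -0.298, 0.914]
contact_force: [-0.1, 0.5, 0.2]
opening: 0.995
```

Emit:
drive_tool:
  deltas:
    - [0,0,-1,0]
    - [0,0,-2,0]
    - [0,0,-3,0]
    - [0,0,-3,0]
    - [0,0,-2,0]
    - [0,0,-1,0]

```text
clock: 14.82
eef_pos: [516.9, -218.9, 324.6]
tcp_rot: [2.603, -0.298, 0.914]
contact_force: [0.5, -0.4, 0.6]
opening: 1.003
```

```bash
python3 st.py
cat > chk2.py <<'E'
from rel import *
import sys
from scipy.optimize import least_squares
tag=sys.argv[1]
for n in("top","side"):
    p,d=cams.grab_frame(n);np.savez(n+tag+".npz",p=p,d=d)
for n,b in(("top",(335,400,130,210)),("side",(285,345,95,175))):
    P,_,_=cloud(n,np.load(n+tag+".npz")["d"],*b);w=(P-NOSE)@M;rr=np.hypot(w[:,0],w[:,1])
    k=(rr<33)&(rr>29.5-7)&(w[:,2]>8)&(w[:,2]<20);print(n,"flange top",k.sum(),np.median(w[k][:,2]).round(2),end=" ")
    k=(rr>32.5)&(rr<37)&(abs(w[:,2])<5);print("nose face",k.sum(),np.median(w[k][:,2]).round(2) if k.any() else "")
    k=(rr<29)&(w[:,2]>28)&(w[:,2]<48);Q=w[k][:,:2]
    if len(Q)>8:
        def f(x):
            d=Q-x[:2];c,t=np.cos(x[2]),np.sin(x[2]);v=np.c_[d@[c,t],d@[-t,c]];return abs(v).max(1)-20
        o=least_squares(f,[0,0,np.radians(-31)],loss="soft_l1");print(" collar",len(Q),o.x[:2].round(1),np.degrees(o.x[2]).round(1))
    k=(rr<19)&(w[:,2]>55)&(w[:,2]<90);print(" nose max",w[k][:,2].max().round(1) if k.any() else "")
T=np.load("top"+tag+".npz")["p"];S=np.load("side"+tag+".npz")["p"]
cv2.imwrite(f"pics/c{tag}.png",np.hstack([crop(T,330,130,100,100,4),crop(S,270,80,100,100,4)]))
E
python3 chk2.py 3
```

```text
clk 14.82 p [ 516.9 -218.9  324.6] q [-0.502 -0.067  2.091  0.33   0.556  0.006] F [ 0.5 -0.4  0.6] op 1.003
tool z tilt 34.85 az -11.41
[[ 0.583  0.588  0.56 ]
 [ 0.757 -0.644 -0.113]
 [ 0.294  0.49  -0.821]]
top flange top 115 14.09 nose face 93 0.88
 collar 78 [-1.4  0.5] -29.6
 nose max 77.3
side flange top 62 13.57 nose face 42 -0.37
 collar 59 [-0.3  0.6] -29.1
 nose max 80.0
```

View pics/c3.png

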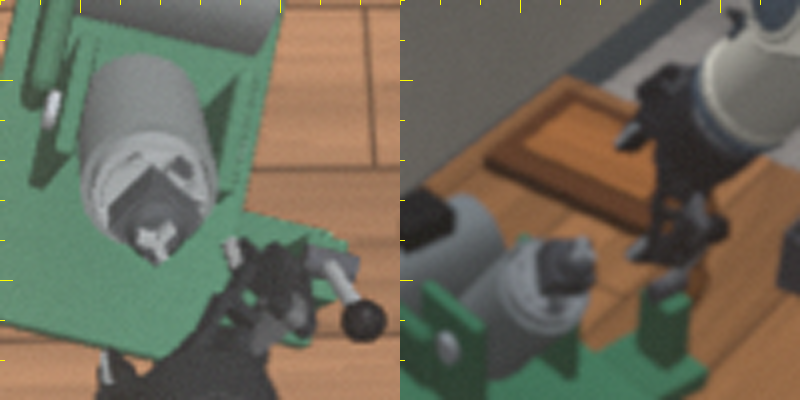

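```bash
cat > lev.py <<'E'
from rel import *
PIV=NOSE-145*my;PIV[2]=110
def knob(n,u,v):
    o,q=ray(n,u,v);X=o+q*((PIV-o)@my)/(q@my);d=X-PIV
    print(n,"knob",X.round(1),"dist",np.linalg.norm(d).round(1),"angle",(np.arctan2(d@mx,d[2])+0.6).round(3))
if __name__=="__main__":
    print("piv",PIV.round(1));knob("top",420.5,210);knob("side",260+352/4,120+67/4)
    P,u,v=cloud("side",np.load("side0.npz")["d"],335,360,125,150);p=np.load("side0.npz")["p"][v,u].max(1)
    k=(p<60)&(P[:,2]>150)&(np.linalg.norm(P-[517,-365,203],axis=1)<40);Q=P[k]
    from scipy.optimize import least_squares
    o=least_squares(lambda c:np.linalg.norm(Q-c,axis=1)-14,[517,-365,200],loss="soft_l1");print(len(Q),o.x)
E
python3 lev.py
```

```text
piv [ 577.7 -379.7  110. ]
top knob [ 519.5 -368.1  198.9] dist 106.9 angle 0.011
side knob [ 525.1 -369.2  200.7] dist 105.4 angle 0.066
34 [ 519.86428263 -365.16646291  207.82810378]
```

Emit:
drive_tool:
  deltas:
    - [0,0,0,0.1145]
    - [0,0,0,0.1145]
    - [0,0,0,0.1145]
    - [0,0,0,0.1145]
    - [0,0,0,0.1145]
    - [0,0,0,0.1145]
    - [0,0,0,0.1145]
    - [0,0,0,0.1145]
    - [0,0,0,0.1145]
    - [0,0,0,0]
  jaw: 1
  force: 40

```text
clock: 15.75
eef_pos: [517.7, -218.6, 319.8]
tcp_rot: [-3.136, -0.603, -0.206]
contact_force: [-0.0, -0.2, -0.7]
opening: 0.001
```

Emit:
drive_tool:
  deltas:
    - [-0.4,3.65,-0.3,0]
    - [-0.4,3.65,-0.3,0]
    - [-0.4,3.65,-0.3,0]
    - [-0.4,3.65,-0.3,0]
    - [0,0,0,0]

```text
clock: 16.17
eef_pos: [467.9, -363.7, 321.5]
tcp_rot: [3.138, -0.605, -0.198]
contact_force: [-0.9, -0.6, -0.8]
opening: -0.001
```

```bash
cat > lp.py <<'E'
from lev import *
s=r.sense();R=Ro.from_euler("xyz",s["tcp_rot"]).as_matrix();d=s["eef_pos"]-PIV
U=np.c_[mx,my,[0,0,1]];print("TCP rel pivot (u,my,z)",(d@U).round(1));print("tool axes in (u,my,z)",(U.T@R).round(3).tolist())
cur=d@U
for name,(u,z) in dict(pre=(-111,79.2),a=(-90,92.7),b=(-64.7,108.6),c=(-32.8,117.6),d=(.3,116.8),e=(21.6,110.8),f=(26.8,108.7)).items():
    g=np.array([u,0,z]);print(name,"tool cm",(R.T@(U@(g-cur))/10).round(2));cur=g
E
python3 st.py|head -1;python3 lp.py
```

```text
clk 16.17 p [ 467.9 -363.7  321.5] q [-0.853  0.031  2.002  0.572  0.689  0.546] F [-0.9 -0.6 -0.8] op -0.001
TCP rel pivot (u,my,z) [-110.8   -5.8  211.5]
tool axes in (u,my,z) [[0.822, -0.003, 0.569], [-0.001, -1.0, -0.004], [0.569, 0.003, -0.822]]
pre tool cm [-7.55 -0.62 10.86]
a tool cm [ 2.5  -0.    0.08]
b tool cm [ 2.99 -0.    0.13]
c tool cm [ 3.14 -0.01  1.08]
d tool cm [ 2.68 -0.01  1.95]
e tool cm [ 1.41 -0.01  1.71]
f tool cm [ 0.31 -0.    0.47]
```

Emit:
drive_tool:
  deltas:
    - [-1.9,-0.15,2.7,0]
    - [-1.9,-0.15,2.7,0]
    - [-1.9,-0.15,2.7,0]
    - [-1.9,-0.15,2.7,0]
    - [0,0,0,0]

```text
clock: 16.58
eef_pos: [466.7, -348.5, 182.7]
tcp_rot: [-3.135, -0.596, -0.199]
contact_force: [-1.0, 2.6, -1.6]
opening: -0.001
```

```bash
python3 lp.py
python3 - <<'E'
from h import *
a=cams.grab_frame("top")[0];b=cams.grab_frame("side")[0]
cv2.imwrite("pics/lev.png",np.hstack([crop(a,370,150,90,100,4),crop(b,300,90,90,100,4)]))
E
```

```text
TCP rel pivot (u,my,z) [-114.9    8.9   72.7]
tool axes in (u,my,z) [[0.828, 0.002, 0.561], [-0.001, -1.0, 0.005], [0.561, -0.005, -0.828]]
pre tool cm [ 0.69  0.88 -0.33]
a tool cm [ 2.5  -0.    0.06]
b tool cm [ 2.99 -0.    0.1 ]
c tool cm [3.15 0.   1.05]
d tool cm [2.69 0.01 1.92]
e tool cm [1.43 0.01 1.69]
f tool cm [0.31 0.   0.47]
```

View pics/lev.png

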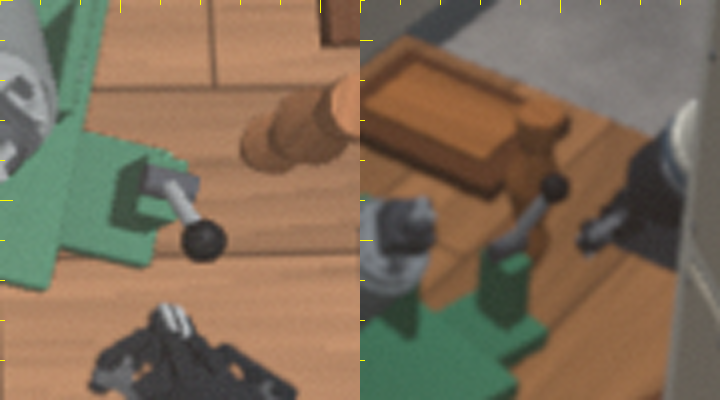

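Emit:
drive_tool:
  deltas:
    - [0.7,0.9,-0.3,0]
    - [1.2,0,0,0]
    - [1.3,0,0,0]
    - [1.5,0,0.05,0]
    - [1.5,0,0.05,0]
    - [0,0,0,0]

```text
clock: 17.18
eef_pos: [519.3, -372.3, 231.8]
tcp_rot: [3.138, -0.61, -0.195]
contact_force: [-0.4, 0.6, -0.1]
opening: 0.002
```

```bash
python3 st.py|head -1; python3 lp.py
```

```text
clk 17.18 p [ 519.3 -372.3  231.8] q [-0.786  0.215  2.019  0.732  0.492  0.399] F [-0.4  0.6 -0.1] op 0.002
TCP rel pivot (u,my,z) [-58.7  -4.2 121.8]
tool axes in (u,my,z) [[0.819, -0.0, 0.573], [0.002, -1.0, -0.003], [0.573, 0.003, -0.819]]
pre tool cm [-6.72 -0.43  0.49]
a tool cm [2.49 0.   0.1 ]
b tool cm [2.98 0.   0.15]
c tool cm [3.13 0.   1.09]
d tool cm [ 2.67 -0.    1.96]
e tool cm [ 1.4  -0.    1.71]
f tool cm [ 0.31 -0.    0.47]
```

```bash
python3 - <<'E'
from h import *
a=cams.grab_frame("top")[0];b=cams.grab_frame("side")[0]
cv2.imwrite("pics/lev2.png",np.hstack([crop(a,370,150,90,100,4),crop(b,300,90,90,100,4)]))
E
python3 st.py|head -1
```

```text
clk 17.28 p [ 517.2 -370.8  229.1] q [-0.787  0.216  2.024  0.736  0.491  0.393] F [0.5 0.3 0. ] op 0.002
```

View pics/lev2.png

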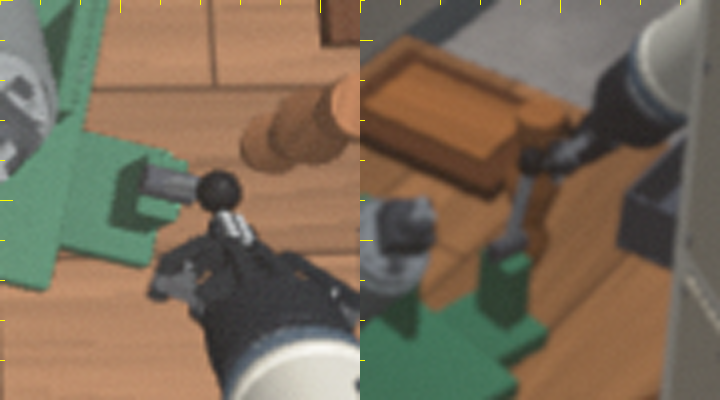

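```bash
python3 - <<'E'
from lev import *
knob("top",424.5,197.5);knob("side",343.25,130)
E
python3 lp.py | head -2
python3 - <<'E'
import sys;sys.path.insert(0,'.')
from lev import *
s=r.sense();R=Ro.from_euler("xyz",s["tcp_rot"]).as_matrix();U=np.c_[mx,my,[0,0,1]];cur=(s["eef_pos"]-PIV)@U
for g in((-32.8,0,117.6),(.3,0,116.8),(21.6,0,110.8),(28,0,108)):
    g=np.array(g);print((R.T@(U@(g-cur))/10).round(2));cur=g
E
```

```text
top knob [ 549.  -374.   215.6] dist 109.6 angle 0.33
side knob [ 549.6 -374.1  216. ] dist 109.8 angle 0.336
TCP rel pivot (u,my,z) [-61.   -3.1 119.1]
tool axes in (u,my,z) [[0.821, -0.0, 0.571], [0.001, -1.0, -0.001], [0.571, 0.001, -0.821]]
[ 2.23 -0.32  1.73]
[ 2.67 -0.    1.96]
[ 1.41 -0.    1.71]
[ 0.37 -0.    0.6 ]
```

Emit:
drive_tool:
  deltas:
    - [-0.4,-0.3,0.6,0]
    - [1.3,0,0.55,0]
    - [1.3,0,0.55,0]
    - [1.3,0,0.98,0]
    - [1.3,0,0.98,0]
    - [0,0,0,0]

```text
clock: 17.78
eef_pos: [577.1, -379.3, 223.2]
tcp_rot: [-3.14, -0.605, -0.199]
contact_force: [0.5, 0.7, 0.1]
opening: -0.002
```

```bash
python3 st.py|head -1; python3 lp.py | head -1
python3 - <<'E'
import sys;sys.path.insert(0,'.')
from lev import *
s=r.sense();R=Ro.from_euler("xyz",s["tcp_rot"]).as_matrix();U=np.c_[mx,my,[0,0,1]];cur=(s["eef_pos"]-PIV)@U
for g in((.3,0,114.8),(21.6,0,110.8),(28,0,108)):
    g=np.array(g);print((R.T@(U@(g-cur))/10).round(2));cur=g
E
```

```text
clk 17.78 p [ 577.1 -379.3  223.2] q [-0.718  0.297  1.925  0.672  0.472  0.515] F [0.5 0.7 0.1] op -0.002
TCP rel pivot (u,my,z) [ -0.6   0.3 113.2]
[ 0.16  0.03 -0.08]
[ 1.53 -0.    1.54]
[ 0.37 -0.    0.59]
```

Emit:
drive_tool:
  deltas:
    - [0.8,0,0.75,0]
    - [0.8,0,0.75,0]
    - [0.2,0,0.3,0]
    - [0,0,0,0]

```text
clock: 18.12
eef_pos: [595.3, -382.7, 218.9]
tcp_rot: [-3.138, -0.599, -0.198]
contact_force: [-64.3, 12.0, 41.5]
opening: 0.001
```

```bash
python3 st.py|head -1; python3 lp.py | head -1
python3 - <<'E'
from h import *
a=cams.grab_frame("top")[0];b=cams.grab_frame("side")[0]
cv2.imwrite("pics/lev3.png",np.hstack([crop(a,370,130,90,100,4),crop(b,300,90,90,100,4)]))
E
```

```text
clk 18.12 p [ 595.3 -382.7  218.9] q [-0.7    0.326  1.891  0.646  0.473  0.554] F [-64.3  12.   41.5] op 0.001
TCP rel pivot (u,my,z) [ 17.9   0.5 108.9]
```

View pics/lev3.png

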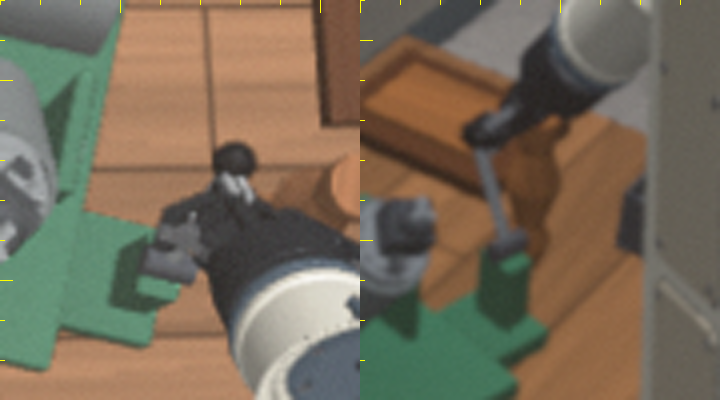

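Emit:
drive_tool:
  deltas:
    - [-0.6,0,-0.6,0]
    - [-0.8,0,-1.5,0]
    - [0,0,-3,0]
    - [0,0,-3.5,0]
    - [0,0,-3.5,0]
    - [0,0,-3,0]
    - [0,0,0,0]
    - [0,0,0,0]

```text
clock: 18.88
eef_pos: [505.1, -365.7, 337.8]
tcp_rot: [3.141, -0.608, -0.199]
contact_force: [-0.7, 0.4, -0.0]
opening: 0.002
```

```bash
python3 st.py|head -1; python3 chk2.py 9
python3 - <<'E'
from h import *
a=np.load("top9.npz")["p"];b=np.load("side9.npz")["p"]
cv2.imwrite("pics/fin.png",np.hstack([crop(a,330,120,100,120,4),crop(b,270,80,100,120,4)]))
a0=np.load("top0.npz")["p"];print("rack diff",np.abs(a0[190:250,130:185].astype(int)-a[190:250,130:185]).mean())
E
```

```text
clk 18.88 p [ 505.1 -365.7  337.8] q [-0.798  0.059  1.934  0.525  0.696  0.642] F [-0.7  0.4 -0. ] op 0.002
top flange top 123 14.04 nose face 85 0.34
 collar 76 [-1.4  0.6] -29.7
 nose max 78.2
side flange top 59 13.22 nose face 46 -1.28
 collar 57 [-0.2  0.7] -28.3
 nose max 77.5
rack diff 1.645050505050505
```

View pics/fin.png

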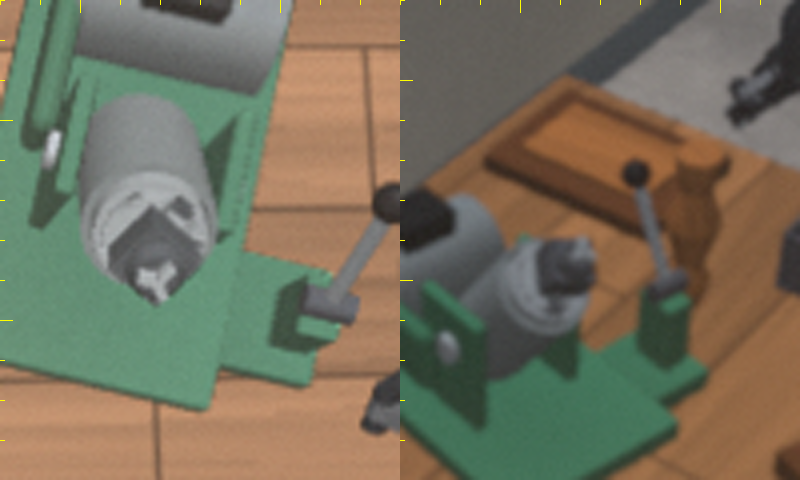

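Run:
```python
from lev import *
knob("top",427,170.5);knob("side",329,123.25)
a=np.load("side0.npz")["p"].astype(int);b=np.load("side9.npz")["p"].astype(int);d=np.abs(a-b).max(2)
for n,(u,v) in dict(bottle=(214,207),jar=(192,242),bowl=(336,241),brush=(305,267),hammer=(156,300),blue=(280,288),purple=(257,221),centre=(218,288),leg=(340,135)).items(): print(n,(d[v-15:v+15,u-15:u+15]>50).mean().round(3),end="; ")
a=np.load("top0.npz")["p"].astype(int);b=np.load("top9.npz")["p"].astype(int);d=np.abs(a-b).max(2);print("offcut",(d[255:308,370:408]>50).mean(),"leg",(d[165:195,430:468]>50).mean())
from rig import job;print(job.sign_off())
```

```text
top knob [ 619.3 -388.   206.6] dist 105.5 angle 1.014
side knob [ 618.7 -387.9  206.7] dist 105.4 angle 1.008
bottle 0.0; jar 0.0; bowl 0.0; brush 0.0; hammer 0.0; blue 0.0; purple 0.0; centre 0.0; leg 0.094; offcut 0.0 leg 0.028070175438596492
the job is handed in; nothing more can be done
None
```

I fitted the drill chuck in the spindle, let go of it and pushed the clamp lever over until it stopped hard, then handed the job in at about 19 s. One check disagrees: the lever's final angle.

- **Tilting the tool:** the drive cannot tilt the tool. I held the chuck and pushed outward at the arm's reach limit until the tool leaned 34.8° in line with the spindle. While doing this joint 3 read 0.058 to 0.061 against its stated limit of 0.06.
- **Chuck:** I guided it in while gripped, with no contact until about 1 mm from home. It then held firm at about 43 N along the axis. After release, the flange top measured about 14 mm above the nose face, which is its full thickness. The centre is within about 1.5 mm and the turn within 1–3° of the dogs as measured. A repeat check after the lever push was unchanged.
- **Lever:** the last push met about 77 N at the fingertips, which I took as the far stop, and the lever stayed there after I backed off. Both cameras put it at about 1.01 rad, not 1.1, with the knob 105 mm from the pivot instead of 110 mm. An error in my estimated pivot could explain this. However, I signed off in the same script that measured the angle, so I did not resolve it.
- **Rest of the bench:** the images show the pointed centre and the bystanders unmoved. The small differences around the furniture leg (3–9% of pixels) fit the lever and its shadow moving there, but I did not check that separately. The robot was clear of everything at hand-in.

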